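# Pack the finished silver boxes into their fitted tray

## Robot

A 6-joint arm with a two-finger parallel gripper is mounted at the origin on the work surface. World frame = base frame: x ahead of the robot, y to its left, z up, the work surface at z = 0. Lengths are in mm, angles in rad, forces in N, time in s.
With the tool pointing down it reaches from about 300 to 775 mm from the base axis. Payload 14.6 kg.
Tool frame: the origin (TCP) lies on the centre line of the jaws, within the pads' length; the fingertips stand 8 mm ahead of it and the grasp point (between the pads) lies 11 mm behind it; z points along the fingers, y is the direction in which the jaws open and shut (so a half turn about z gives the same grasp; the last joint's range is limited). The gripper opens to 94 mm and grips with 3 to 60 N. Pads are 16 mm wide; open, the fingers measure 119 mm over their backs; the gripper's body (75 mm by 177 mm) begins 78 mm behind the grasp point.
Start: joints at [1.039, 0.3, 1.521, -0, 1.321, -0.067], TCP at [246.53, 491.642, 213.446] pointing down, gripper open.
Joint ranges: [-3.03, 3.03], [-0.79, 2.21], [0.23, 2.52], [-1.04, 4.18], [0, 3.07], [-2.55, 2.55]. Speed limits (rad/s): [2.22, 2.22, 2.57, 3.14, 3.14, 3.14].

## Interface

Orientations are given as [roll, pitch, yaw] about the fixed x, y, z axes, in that order (R = Rz(yaw) Ry(pitch) Rx(roll)).
In Python, from cell import read_state, cams, manip gives the robot as it stands.
- The arm moves only by the shell command python3 -m handwheel 'ROWS' [OPENING] [FORCE]. ROWS is JSON, a list of rows, each a list of 4 numbers: the shift along the tool's x, y, z in m, then the turn about the tool's z in degrees. In form: [[dx, dy, dz, turn], ...]. A call has 1 to 5 rows; each row is the pose to reach, as a shift and turn from the pose measured when the call began, along the tool's axes at that moment; what a row does not reach only later rows make up. A row lasts 1/8 s, in which the tool goes at most 62.5 mm and 10.7 degrees, less where a joint would pass 70% of its speed; a pose out of reach is approached as far as the arm can. A call with a gripper value outside its range is refused whole. OPENING is the closure, from 0 (fully open) to 1 (shut), set as the call begins (- or left out, the last holds). The fingers move at their own pace and stop on an object; FORCE is the grip in N (left out, the last holds). Time passes only in rows, so rows that repeat a pose let the fingers close. It gives the time, the measured TCP pose, the force and the opening at its end, in the units of the state.
- read_state(): the state, without advancing time (a new reading comes with each control period).
- cams.camera(name): name is "scene" or "top"; returns the picture (480x640x3 uint8, red, green, blue); there is no depth.
- cams.get_calibration(name): a dict with "vertical_fov" (degrees; the focal length in pixels is half the picture's height over the tangent of half this angle, whatever the lens; pixels are square), "cx", "cy" (the principal point, pixels), "dist_coeffs" ([k1, k2, p1, p2, k3] as OpenCV has them; the pictures are not rectified), "R" (3x3) and "t" (3): a world point X has camera coordinates R X + t. Camera axes: x right, y down, z forward; pixel columns grow to the right and rows downward; lengths in mm; the calibration is good to about 2 mm. A picture is of the moment at which its call begins. get_calibration takes no time and is no camera call.
- manip.sign_off(): hands the job in, once; it reports no verdict.
The state is a dict: "clock": time; "joints": joint angles; "qd": joint speeds; "effort": joint torques, N m; "eef_pos": TCP position; "eef_rot": TCP orientation; "wrist_force": force on the tool from outside, world axes, zero at the start; "moment": the same for the moment, N m; "finger_gap": finger opening in mm.
Only numpy, scipy, OpenCV 4.12 (cv2) and the standard library are available. Lean on these libraries where they do the work, as an engineer would, in place of code of your own. Each camera call takes 0.05 s, during which the arm holds its last target. There are 200 camera calls.

## Task

Pack the four finished silver boxes, the ones with lids and knobs, into the wooden tray, each standing upright and fully down in the recess cut to its own shape and size. Set them down gently, never letting one drop from a height, and leave the two open boxes that have no lids yet where they stand.

Things in the scene. Friction and masses are not known exactly. Their poses are not given: they have to be found in the camera images.
- large_round_center (a point): Large round closed silver box, lid fixed on, small knob (12 mm wide and high) in the middle of the lid: 60 mm diameter, body straight to 42 mm, lid top at 50 mm, 62 mm high over the knob, 0.24 kg or so. Point on its axis half-way up, 31 mm above its underside; z along the axis. At first upright on a 3 mm rubber mat, other boxes 25 mm or more away, 8 mm high steel punches between.
- small_round_center (a point): Small round closed silver box, lid fixed on, small knob (12 mm wide and high) in the middle of the lid: 40 mm diameter, body straight to 42 mm, lid top at 50 mm, 62 mm high over the knob, 0.13 kg or so. Point on its axis half-way up, 31 mm above its underside; z along the axis. At first upright on a 3 mm rubber mat, other boxes 25 mm or more away, 8 mm high steel punches between.
- square_center (a point): Square closed silver box, lid fixed on, small knob (12 mm wide and high) in the middle of the lid: 44 x 44 mm, sides straight to 44 mm, lid top at 50 mm, 62 mm high over the knob, 0.18 kg or so. Point on its axis half-way up, 31 mm above its underside; x and y square to its sides, z up. At first upright on a 3 mm rubber mat, other boxes 25 mm or more away, 8 mm high steel punches between.
- oblong_center (a point): Oblong closed silver box, lid fixed on, small knob (12 mm wide and high) in the middle of the lid: 36 mm along its x, 66 mm along its y, sides straight to 42 mm, lid top at 48 mm, 60 mm high over the knob, 0.20 kg or so. Point on its axis half-way up, 30 mm above its underside; z up. At first upright on a 3 mm rubber mat, other boxes 25 mm or more away, 8 mm high steel punches between.
- nest_large: Wooden block 102 mm square, 14 mm thick, with a large round (72 mm diameter) recess 7 mm deep in its middle. Four such blocks lie two by two, 104 mm apart, in any arrangement, in a fixed tray 224 mm square, its rim flush with their tops, 23 mm above the table. Origin: middle of the underside, 7 mm below the recess floor; z up, x and y along the block's edges.
- nest_small: Wooden block 102 mm square, 14 mm thick, with a small round (52 mm diameter) recess 7 mm deep in its middle. Four such blocks lie two by two, 104 mm apart, in any arrangement, in a fixed tray 224 mm square, its rim flush with their tops, 23 mm above the table. Origin: middle of the underside, 7 mm below the recess floor; z up, x and y along the block's edges.
- nest_square: Wooden block 102 mm square, 14 mm thick, with a square (56 x 56 mm) recess 7 mm deep in its middle. Four such blocks lie two by two, 104 mm apart, in any arrangement, in a fixed tray 224 mm square, its rim flush with their tops, 23 mm above the table. Origin: middle of the underside, 7 mm below the recess floor; z up, x and y along the block's edges and the recess sides.
- nest_oblong: Wooden block 102 mm square, 14 mm thick, with an oblong (48 mm along its x, 78 mm along its y) recess 7 mm deep in its middle. Four such blocks lie two by two, 104 mm apart, in any arrangement, in a fixed tray 224 mm square, its rim flush with their tops, 23 mm above the table. Origin: middle of the underside, 7 mm below the recess floor; z up, x and y along the block's edges and the recess sides.
- open_round_center (a point): Look-alike: open round silver box without lid or knob, its hollow inside seen from above: 60 mm diameter, 44 mm high, 3 mm wall. Stands on the mat among the others; stays there. Point on its axis half-way up, 22 mm above its underside.
- open_square_center (a point): Look-alike: open square silver box without lid or knob, its hollow inside seen from above: 44 x 44 mm, 44 mm high, 3 mm wall. Stands on the mat among the others; stays there. Point on its axis half-way up, 22 mm above its underside.
Things that resemble listed ones, but are neither listed nor needed, are in the scene too. Leave any blue look-alike of the part that bears square_center alone.

How it is judged (in metres and radians):
At the end, for the whole second after the job is handed in: Each of the four lidded boxes stands upright (tilt under 0.08 rad) and at rest on the floor of its own recess (centre within 12 mm of the recess centre, height within 3 mm over and 4 mm under seated), let go by the fingers; the two open boxes are within 20 mm of where they stood (horizontal distance between large_round_center and nest_large below 0.012 m and z of large_round_center in the frame of nest_large between 0.034 and 0.041 m and angle between each of large_round_center, small_round_center, square_center, oblong_center's own z axis and vertical below 0.08 rad and linear speed of each of large_round, small_round, square, oblong below 0.02 m/s and contact force between the fingers and large_round below 0.05 N and horizontal distance between small_round_center and nest_small below 0.012 m and z of small_round_center in the frame of nest_small between 0.034 and 0.041 m and contact force between the fingers and small_round below 0.05 N and horizontal distance between square_center and nest_square below 0.012 m and z of square_center in the frame of nest_square between 0.034 and 0.041 m and contact force between the fingers and square below 0.05 N and horizontal distance between oblong_center and nest_oblong below 0.012 m and z of oblong_center in the frame of nest_oblong between 0.033 and 0.04 m and contact force between the fingers and oblong below 0.05 N and distance of each of open_round_center, open_square_center from where it was at the start of the episode below 0.02 m); the robot touches nothing.
It fails at once if a lidded box is let go more than 30 mm above its place in the tray (dropped) ((height (world z) of large_round_center above 0.077 m and contact force between anything else and large_round below 0.02 N) or (height (world z) of small_round_center above 0.077 m and contact force between anything else and small_round below 0.02 N) or (height (world z) of square_center above 0.077 m and contact force between anything else and square below 0.02 N) or (height (world z) of oblong_center above 0.076 m and contact force between anything else and oblong below 0.02 N)).
It fails at once if the open round box without a lid is moved (more than 20 mm) from where it stood (distance of open_round_center from where it was at the start of the episode above 0.02 m).
It fails at once if the open square box without a lid is moved (more than 20 mm) from where it stood (distance of open_square_center from where it was at the start of the episode above 0.02 m).
It also fails if it takes over 96 s, if anything falls off the work surface, if the arm or the gripper's body presses on something with over 40 N, if the wrist force passes 120 N, or if a joint passes its speed limit or range.

## Working session

There is one attempt and no reset: what is moved stays moved. The work goes in short steps, Python scripts to look and compute and a shell command to move; the robot and the scene stay as the last step left them, time stands still between calls to the robot, and variables do not carry over. Pictures are saved under pics/ and viewed, about 12 in all and at most 16, crops included, and the job is handed in when it is done.

```bash
mkdir -p pics; ls
python3 - <<'E'
from cell import read_state, cams
import cv2
for n in("scene","top"):
    c=cams.get_calibration(n); print(n,c)
    cv2.imwrite(f"pics/{n}0.png",cams.camera(n)[:,:,::-1])
print(read_state())
E
```

```text
pics
scene {'vertical_fov': 57.82428604150923, 'cx': 310.8894798857354, 'cy': 244.54898922283738, 'dist_coeffs': array([-0.02694194,  0.        ,  0.        ,  0.        ,  0.        ]), 'R': array([[-0.4644701 ,  0.88550856, -0.01192144],
       [ 0.57965576,  0.2938107 , -0.76004899],
       [-0.66952724, -0.35993036, -0.64975642]]), 't': array([ 152.71753469, -228.72611374, 1278.89425229])}
top {'vertical_fov': 44.055434093618366, 'cx': 319.1504643437989, 'cy': 236.82607922967136, 'dist_coeffs': array([-0.18343917,  0.        ,  0.        ,  0.        ,  0.        ]), 'R': array([[ 0.0059035 , -0.99973642,  0.02218626],
       [-0.98672482, -0.00942462, -0.16212741],
       [ 0.16229378, -0.02093461, -0.98652039]]), 't': array([  33.76425664,  459.83692583, 1513.24101665])}
{'clock': 0.1, 'joints': array([ 1.03938583e+00,  3.00406484e-01,  1.52152090e+00, -5.21508557e-06,
        1.32071462e+00, -6.65758413e-02]), 'qd': array([-0.000137  , -0.00156356, -0.00214939, -0.00090214,  0.00130554,
       -0.0012855 ]), 'effort': array([ 9.45560205e-04, -5.32639146e+01, -3.53283513e+01,  7.09014013e-02,
        2.35521037e-02, -9.77606578e-05]), 'eef_pos': array([246.42511789, 491.44582087, 212.94723234]), 'eef_rot': array([-3.14054529e+00, -6.47693730e-05,  2.67675926e+00]), 'wrist_force': array([0.15251637, 0.54549261, 0.65505955]), 'moment': array([ 0.04811922, -0.03482443, -0.01462514]), 'finger_gap': 94.47381162786591}
```

View pics/top0.png

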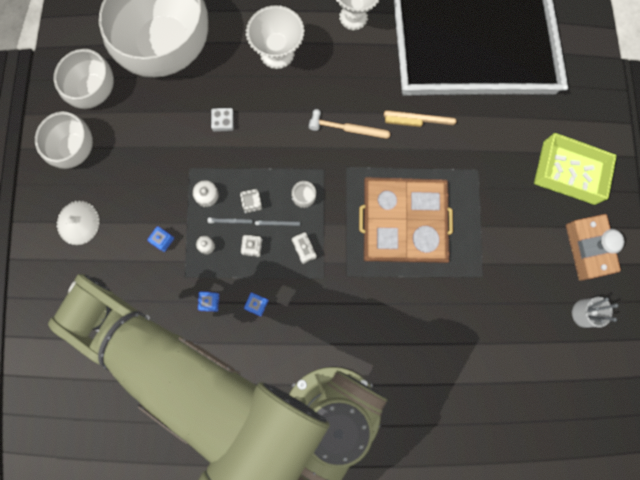

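View pics/scene0.png

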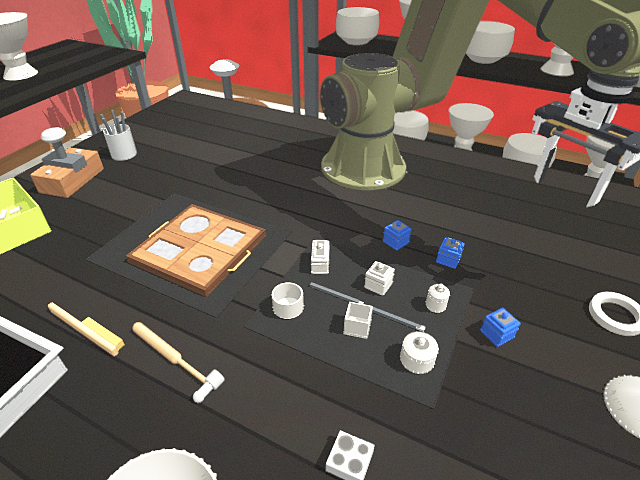

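In the top view the lidded boxes look like large round (205,193), small round (205,244), square (252,245) and oblong (304,247). The look-alikes are open round (303,194), open square (251,200) and three blue squares at (160,239), (208,301) and (256,304). I choose the four white ones with knobs and check them in a close crop.

Run:
```python
import cv2,numpy as np
t=cv2.imread("pics/top0.png");s=cv2.imread("pics/scene0.png")
a=cv2.resize(t[170:270,185:325],(784,560),interpolation=cv2.INTER_CUBIC)  #x5.6
cv2.imwrite("pics/c1.png",a)
a=cv2.resize(s[225:385,270:470],(750,600),interpolation=cv2.INTER_CUBIC)  #x3.75
cv2.imwrite("pics/c2.png",a)
```

```text
(no output)
```

View pics/c1.png

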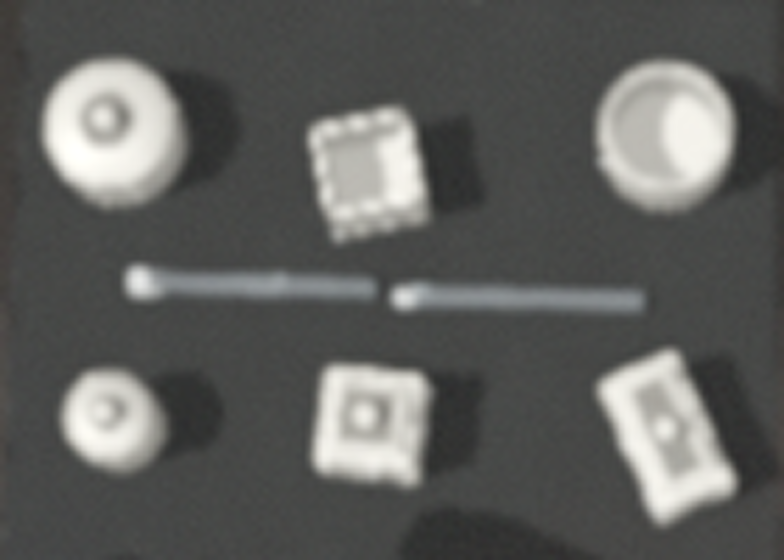

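View pics/c2.png

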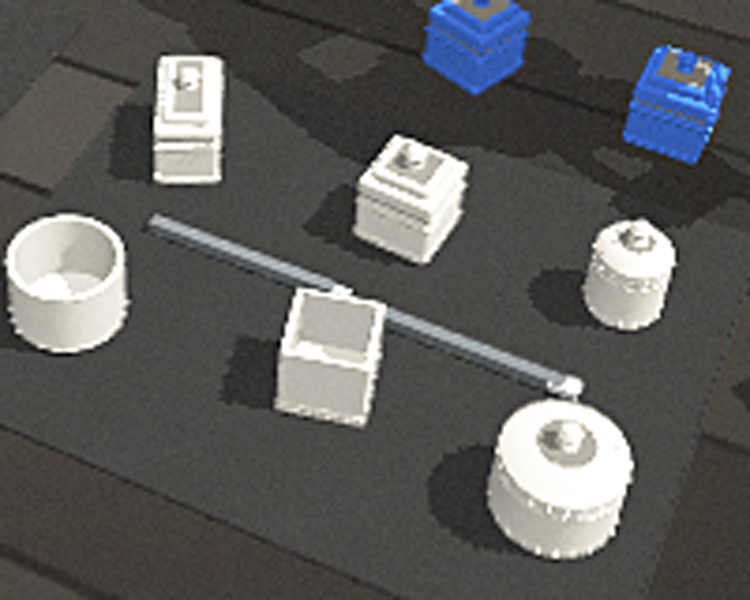

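The crop confirms the choice: knobs on the large round, small round, square and oblong boxes, while the two upper-middle and upper-right boxes are hollow. Next I measure the knobs and the tray.

```bash
cat > h.py <<'E'
import cv2,numpy as np
from cell import read_state,cams
def ray(n,px):
    c=cams.get_calibration(n);f=240/np.tan(np.radians(c["vertical_fov"]/2))
    K=np.array([[f,0,c["cx"]],[0,f,c["cy"]],[0,0,1]])
    u=cv2.undistortPoints(np.array(px,float).reshape(-1,1,2),K,c["dist_coeffs"]).reshape(-1,2)
    R=c["R"];return -R.T@c["t"],np.c_[u,np.ones(len(u))]@R
def plane(n,px,z):
    o,d=ray(n,px);return (o+d*((z-o[2])/d[:,2])[:,None])[:,:2]
def tri(pt,ps):
    (o1,d1),(o2,d2)=ray("top",pt),ray("scene",ps);out=[]
    for a,b in zip(d1,d2):
        k=np.linalg.lstsq(np.c_[a,-b],o2-o1,rcond=None)[0]
        p,q=o1+k[0]*a,o2+k[1]*b;out.append([*((p+q)/2),np.linalg.norm(p-q)])
    return np.array(out)
E
python3 - <<'E'
from h import *
np.set_printoptions(precision=1,suppress=True)
T=np.array([[105,118],[107,411],[367,415],[666,428]])/5.6+[185,170]
S=np.array([[568,438],[637,238],[411,157],[188,80]])/3.75+[270,225]
print("tri\n",tri(T,S));print("top z62\n",plane("top",T,62));print("scene\n",plane("scene",S,62))
c=lambda p:np.array(p)/5.6+[185,170]
E=plane("top",c([[325,365],[432,375],[678,350],[737,488],[598,385],[660,522]]),48)
for i in(0,2,4):
    d=E[i+1]-E[i];print("edge deg",np.degrees(np.arctan2(d[1],d[0])),np.linalg.norm(d))
O=plane("top",c([[357,155],[664,125]]),47);print("open sq/round tops",O)
t=cv2.imread("pics/top0.png");h=cv2.cvtColor(t,cv2.COLOR_BGR2HSV)
m=np.zeros(t.shape[:2],np.uint8);m[170:275,350:465]=((h[...,1]>70)&(h[...,2]>60))[170:275,350:465]
cs,hi=cv2.findContours(m,cv2.RETR_CCOMP,cv2.CHAIN_APPROX_NONE)
for k,cc in enumerate(cs):
    A=cv2.contourArea(cc)
    if A<100:continue
    w=plane("top",cc.reshape(-1,2).astype(float),23).astype(np.float32)
    r=cv2.minAreaRect(w);M=cv2.moments(w.reshape(-1,1,2));print(hi[0][k][3],A,"cen",M["m10"]/M["m00"],M["m01"]/M["m00"],"rect",np.round(r[0],1),np.round(r[1],1),r[2])
E
```

```text
tri
 [[575.9 342.1  53.3   0.5]
 [437.  336.3  51.5   1.2]
 [436.1 213.9  55.2   1.2]
 [431.5  76.8  52.8   0.1]]
top z62
 [[573.8 340.3]
 [435.5 333.8]
 [434.9 213.8]
 [430.2  76.7]]
scene
 [[582.8 343. ]
 [447.5 337.8]
 [443.4 215.4]
 [441.   81.6]]
edge deg -94.8454394837245 49.99620860962815
edge deg -156.61306733667757 70.0140093524905
edge deg -155.21798384474775 70.00192949610161
open sq/round tops [[560.4 223.1]
 [576.2  79.2]]
-1 7186.0 cen 511.90249308587926 -195.23525066050726 rect [ 511.8 -195.4] [253.9 228.4] 89.29574584960938
0 490.5 cen 461.0967269910371 -142.88930268313393 rect [ 460.6 -144.2] [61.4 64.3] 89.43639373779297
0 626.0 cen 459.65427669841677 -246.75285910357408 rect [ 458.9 -246.4] [77.1 75.7] 44.61979293823242
0 576.0 cen 563.0153841672419 -248.0594111206368 rect [ 562.5 -247.8] [55.3 83.7] 0.7804958820343018
0 333.5 cen 564.5115406715121 -143.83436997337301 rect [ 564.4 -143.7] [55.3 54.8] 44.5227165222168
```

```bash
python3 -m handwheel '[[-0.06,-0.013,0.02,10.5],[-0.12,-0.027,0.04,21],[-0.18,-0.04,0.06,31.5],[-0.24,-0.053,0.06,42],[-0.24,-0.053,0.06,52.5]]' 0; python3 -m handwheel '[[0,0,0,10.5],[0,0,0,11],[0,0,0,11]]'
```

```text
clock: 0.72
eef_pos: [439.4, 333.8, 152.2]
eef_rot: [-3.14, 0.002, 1.75]
wrist_force: [-0.6, 0.9, -0.9]
finger_gap: 94.0
clock: 1.1
eef_pos: [439.2, 333.9, 152.1]
eef_rot: [-3.14, 0.002, 1.562]
wrist_force: [-0.6, -0.1, -0.3]
finger_gap: 93.7
```

```bash
python3 -m handwheel '[[0.002,-0.002,0.05,0],[0.002,-0.002,0.1,0],[0.002,-0.002,0.13,0],[0.002,-0.002,0.13,0]]' 0
python3 - <<'E'
from h import *
s=cams.camera("scene")[:,:,::-1];cv2.imwrite("pics/s1.png",cv2.resize(s[180:360,330:570],(800,600),interpolation=cv2.INTER_CUBIC))
E
```

```text
clock: 1.6
eef_pos: [435.9, 335.3, 20.5]
eef_rot: [-3.137, 0.004, 1.565]
wrist_force: [0.2, -0.5, 0.4]
finger_gap: 94.0
```

View pics/s1.png

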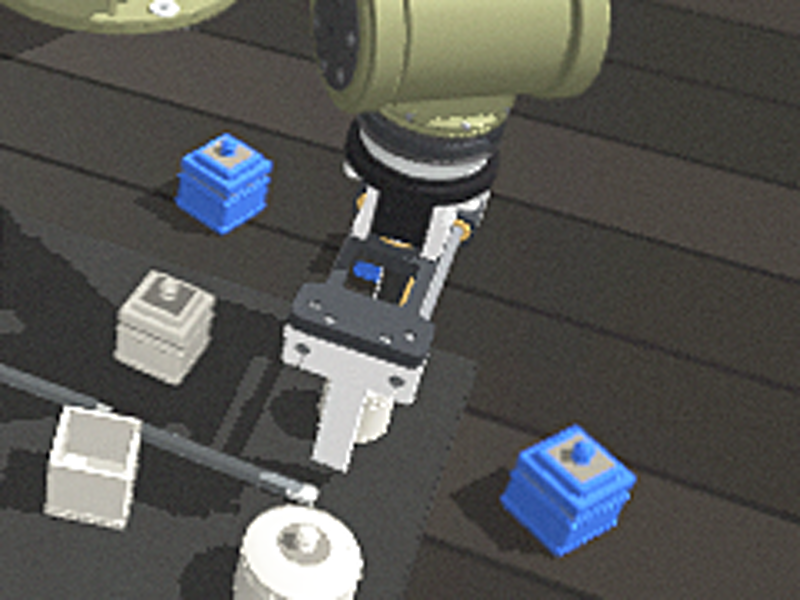

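The scene shows the finger in front of the small round box, with the box's right edge at (390,415) about where it should be for centred jaws. I close the gripper.

```bash
python3 -m handwheel '[[0,0,-0.001,0],[0,0,-0.001,0],[0,0,-0.001,0],[0,0,-0.001,0],[0,0,-0.001,0]]' 1 25; python3 -m handwheel '[[0,0,0,0],[0,0,0,0],[0,0,0,0]]' 1 25
```

```text
clock: 2.28
eef_pos: [436.8, 335.8, 23.3]
eef_rot: [-3.139, 0.002, 1.565]
wrist_force: [0.7, 0.7, -0.6]
finger_gap: 47.3
clock: 2.65
eef_pos: [436.8, 335.8, 23.3]
eef_rot: [-3.139, 0.002, 1.565]
wrist_force: [0.3, 0.8, -0.1]
finger_gap: 39.7
```

```bash
python3 -m handwheel '[[0,0,-0.03,0],[0,0,-0.07,0],[-0.03,0.01,-0.1,0],[-0.08,0.024,-0.1,0],[-0.13,0.037,-0.1,0]]'; python3 -m handwheel '[[-0.05,0.013,0,0],[-0.1,0.026,0,0],[-0.15,0.039,0,0],[-0.2,0.052,0,0],[-0.25,0.065,0,0]]'; python3 -m handwheel '[[-0.04,0.01,0,0],[-0.08,0.02,0,0],[-0.1,0.026,0,0],[-0.1,0.026,0,0]]'
```

```text
clock: 3.28
eef_pos: [473.3, 204.5, 123.7]
eef_rot: [-3.14, 0.002, 1.565]
wrist_force: [0.6, -0.1, -1.7]
finger_gap: 39.6
clock: 3.9
eef_pos: [537.1, -47.4, 124.1]
eef_rot: [-3.139, 0.002, 1.565]
wrist_force: [0.5, 0.4, -1.3]
finger_gap: 39.7
clock: 4.4
eef_pos: [562.4, -148.1, 123.8]
eef_rot: [-3.139, 0.002, 1.564]
wrist_force: [-0.6, -0.2, -2.0]
finger_gap: 39.5
```

```bash
python3 -m handwheel '[[0.004,0.002,0.035,0],[0.004,0.002,0.07,0],[0.004,0.002,0.074,0],[0.004,0.002,0.074,0]]'
python3 - <<'E'
from h import *
s=cams.camera("scene")[:,:,::-1];cv2.imwrite("pics/s2.png",cv2.resize(s[180:320,100:290],(800,590),interpolation=cv2.INTER_CUBIC))
E
```

```text
clock: 4.9
eef_pos: [564.7, -143.7, 50.8]
eef_rot: [-3.139, 0.002, 1.565]
wrist_force: [0.4, 0.7, -0.4]
finger_gap: 39.2
```

View pics/s2.png

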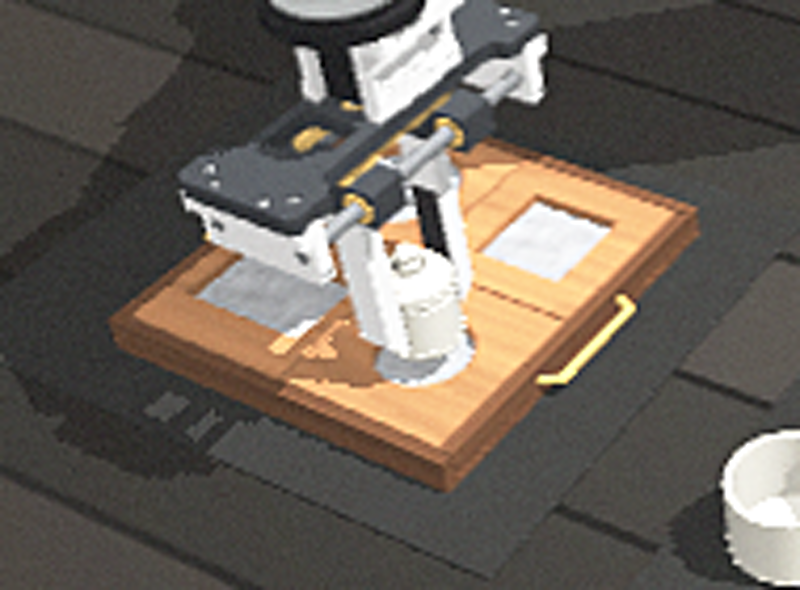

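The box's right edge is at 466 px and the recess spans 375–475 px, so the offset is about 2 mm. I lower it into the recess.

```bash
python3 -m handwheel '[[0,0,0.005,0],[0,0,0.009,0],[0,0,0.012,0],[0,0,0.0135,0],[0,0,0.014,0]]'; python3 -m handwheel '[[0,0,0,0],[0,0,0,0]]'
```

```text
clock: 5.58
eef_pos: [564.9, -144.0, 37.2]
eef_rot: [-3.14, 0.002, 1.565]
wrist_force: [-0.5, -0.7, -1.7]
finger_gap: 39.6
clock: 5.82
eef_pos: [564.9, -144.0, 37.3]
eef_rot: [-3.14, 0.002, 1.565]
wrist_force: [-0.0, 0.2, -1.4]
finger_gap: 39.3
```

```bash
python3 -m handwheel '[[0,0,0.001,0],[0,0,0.0012,0],[0,0,0.0012,0]]'; python3 -m handwheel '[[0,0,0,0],[0,0,0,0],[0,0,0,0],[0,0,0,0],[0,0,0,0]]' 0.2; python3 -m handwheel '[[0,0,-0.04,0],[0,0,-0.08,0],[0,0,-0.11,0],[0,0,-0.11,0]]'
```

```text
clock: 6.2
eef_pos: [565.0, -144.1, 36.3]
eef_rot: [-3.141, 0.002, 1.565]
wrist_force: [-2.0, 0.7, 1.5]
finger_gap: 39.7
clock: 6.82
eef_pos: [565.0, -144.1, 36.3]
eef_rot: [-3.141, 0.002, 1.565]
wrist_force: [-1.0, 0.3, 0.4]
finger_gap: 75.1
clock: 7.32
eef_pos: [566.0, -144.0, 148.4]
eef_rot: [3.139, 0.004, 1.565]
wrist_force: [-0.2, 0.3, -0.6]
finger_gap: 75.4
```

```bash
python3 -m handwheel '[[0.056,-0.02,0,0],[0.112,-0.04,0,0],[0.168,-0.06,0,0],[0.224,-0.08,0,0],[0.28,-0.1,0,4.5]]' 0; python3 -m handwheel '[[0.05,-0.02,0,0],[0.078,-0.03,0,0],[0.078,-0.03,0,0]]'
```

```text
clock: 7.95
eef_pos: [466.4, 138.1, 145.9]
eef_rot: [3.14, 0.004, 1.484]
wrist_force: [1.5, 0.5, -0.7]
finger_gap: 94.0
clock: 8.32
eef_pos: [442.2, 219.5, 144.3]
eef_rot: [3.141, 0.005, 1.487]
wrist_force: [-0.2, -0.3, -0.5]
finger_gap: 94.2
```

```bash
python3 -m handwheel '[[-0.006,-0.0055,0.05,0],[-0.006,-0.0055,0.1,0],[-0.006,-0.0055,0.12,0],[-0.006,-0.0055,0.121,0]]'; python3 -m handwheel '[[0,0,0,0],[0,0,0,0],[0,0,0,0],[0,0,0,0],[0,0,0,0]]' 1 30;  python3 -m handwheel '[[0,0,0,0],[0,0,0,0],[0,0,0,0]]'
```

```text
clock: 8.82
eef_pos: [435.5, 212.1, 21.7]
eef_rot: [-3.139, 0.006, 1.486]
wrist_force: [0.5, 0.3, 0.1]
finger_gap: 94.1
clock: 9.45
eef_pos: [435.6, 212.1, 21.9]
eef_rot: [-3.139, 0.006, 1.486]
wrist_force: [0.4, -1.1, -0.7]
finger_gap: 47.3
clock: 9.82
eef_pos: [435.6, 212.2, 21.9]
eef_rot: [-3.139, 0.006, 1.486]
wrist_force: [-0.0, 0.8, -1.0]
finger_gap: 43.7
```

```bash
python3 -m handwheel '[[0,0,-0.03,0],[0,0,-0.07,0],[-0.03,0.005,-0.1,0],[-0.08,0.012,-0.1,0],[-0.13,0.02,-0.1,-4.9]]'; python3 -m handwheel '[[-0.05,0.006,0,0],[-0.1,0.012,0,0],[-0.15,0.018,0,0],[-0.2,0.018,0,0],[-0.224,0.016,0,0]]'; python3 -m handwheel '[[0,0,0,0]]'
```

```text
clock: 10.45
eef_pos: [444.6, 80.3, 122.8]
eef_rot: [-3.139, 0.006, 1.574]
wrist_force: [0.6, -0.6, -2.0]
finger_gap: 43.7
clock: 11.08
eef_pos: [460.9, -145.7, 123.7]
eef_rot: [-3.138, 0.006, 1.572]
wrist_force: [0.5, 1.4, -3.2]
finger_gap: 44.0
clock: 11.2
eef_pos: [460.5, -146.8, 123.4]
eef_rot: [-3.137, 0.005, 1.57]
wrist_force: [-0.3, -0.5, -2.1]
finger_gap: 43.8
```

```bash
python3 -m handwheel '[[0.0015,0,0.04,0],[0.0015,0,0.07,0],[0.0015,0,0.074,0],[0.0015,0,0.074,0]]'
python3 - <<'E'
from h import *
s=cams.camera("scene")[:,:,::-1];cv2.imwrite("pics/s3.png",cv2.resize(s[180:320,100:290],(800,590),interpolation=cv2.INTER_CUBIC))
E
```

```text
clock: 11.7
eef_pos: [460.5, -145.2, 50.1]
eef_rot: [-3.138, 0.005, 1.571]
wrist_force: [0.8, 0.1, -1.5]
finger_gap: 43.8
```

View pics/s3.png

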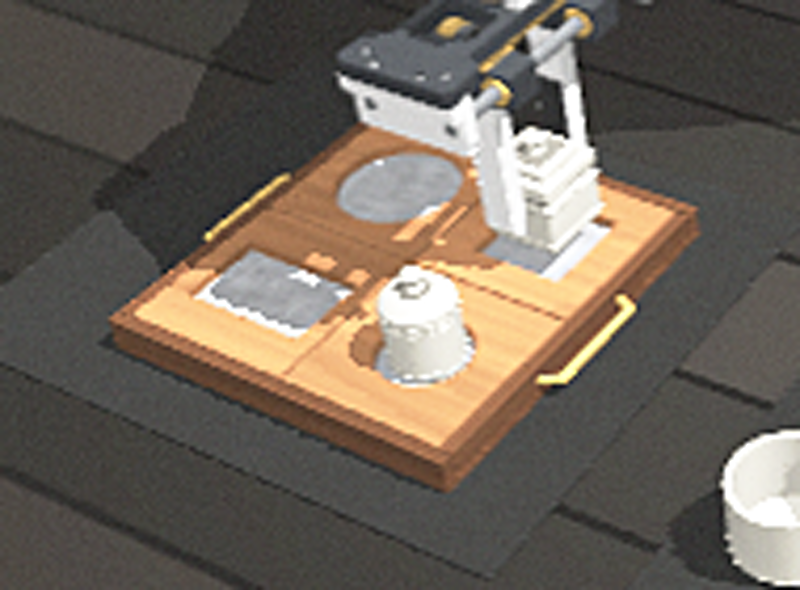

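Run:
```python
from h import *
np.set_printoptions(precision=1,suppress=True)
g=lambda p:np.array([p])/4.2105+[100,180]
print("box corner",plane("scene",g([547,250]),31.2),plane("scene",g([600,212]),31.2),"recess near corner",plane("scene",g([550,278]),23))
print("recess right corner",plane("scene",g([613,226]),23))
```

```text
box corner [[ 479.9 -127.4]] [[ 439.8 -120.6]] recess near corner [[ 490.8 -119. ]]
recess right corner [[ 438.7 -113.7]]
```

```bash
python3 -m handwheel '[[0.001,0.002,0,0],[0.001,0.002,0.005,0],[0.001,0.002,0.009,0],[0.001,0.002,0.012,0],[0.001,0.002,0.0135,0]]'; python3 -m handwheel '[[0,0,0,0],[0,0,0,0]]'
```

```text
clock: 12.38
eef_pos: [462.6, -144.5, 36.7]
eef_rot: [-3.138, 0.006, 1.571]
wrist_force: [-0.0, -0.5, -1.0]
finger_gap: 44.1
clock: 12.62
eef_pos: [462.6, -144.6, 36.8]
eef_rot: [-3.138, 0.006, 1.57]
wrist_force: [0.3, -0.0, -1.5]
finger_gap: 43.8
```

```bash
python3 -m handwheel '[[0,0,0.001,0],[0,0,0.0017,0],[0,0,0.0017,0]]'; python3 -m handwheel '[[0,0,0,0],[0,0,0,0],[0,0,0,0],[0,0,0,0],[0,0,0,0]]' 0.2; python3 -m handwheel '[[0,0,-0.04,0],[0,0,-0.08,0],[0,0,-0.11,0],[0,0,-0.11,0]]'
```

```text
clock: 13.0
eef_pos: [462.6, -144.6, 35.0]
eef_rot: [-3.138, 0.006, 1.57]
wrist_force: [0.3, 0.3, -1.6]
finger_gap: 43.5
clock: 13.62
eef_pos: [462.6, -144.5, 35.0]
eef_rot: [-3.138, 0.006, 1.571]
wrist_force: [0.3, 0.3, 0.3]
finger_gap: 75.4
clock: 14.12
eef_pos: [463.8, -144.2, 146.8]
eef_rot: [3.141, 0.007, 1.571]
wrist_force: [0.1, 0.3, -0.6]
finger_gap: 75.6
```

```bash
python3 -m handwheel '[[0.045,-0.007,0,10],[0.09,-0.013,0,20],[0.135,-0.02,0,30],[0.18,-0.026,0,40],[0.221,-0.033,0,50]]' 0; python3 -m handwheel '[[0,0,0,10],[0,0,0,16],[0,0,0,16]]'
```

```text
clock: 14.75
eef_pos: [430.0, 78.2, 144.0]
eef_rot: [3.137, 0.006, 0.692]
wrist_force: [0.5, 0.1, 0.3]
finger_gap: 94.3
clock: 15.12
eef_pos: [429.5, 78.2, 142.9]
eef_rot: [3.136, 0.006, 0.414]
wrist_force: [-0.4, 0.8, 0.4]
finger_gap: 94.0
```

```bash
python3 -m handwheel '[[0.001,0.002,0.05,0],[0.001,0.002,0.1,0],[0.001,0.002,0.118,0],[0.001,0.002,0.12,0]]'; python3 -m handwheel '[[0,0,0,0],[0,0,0,0],[0,0,0,0],[0,0,0,0],[0,0,0,0]]' 1 30;  python3 -m handwheel '[[0,0,0,0],[0,0,0,0],[0,0,0,0]]'
```

```text
clock: 15.62
eef_pos: [430.0, 75.6, 21.6]
eef_rot: [3.137, 0.009, 0.416]
wrist_force: [-0.1, 0.2, 0.7]
finger_gap: 93.7
clock: 16.25
eef_pos: [430.0, 75.6, 21.7]
eef_rot: [3.137, 0.008, 0.416]
wrist_force: [1.0, -0.2, 0.6]
finger_gap: 47.3
clock: 16.62
eef_pos: [430.1, 75.6, 21.8]
eef_rot: [3.137, 0.008, 0.416]
wrist_force: [-0.3, -1.3, 2.7]
finger_gap: 35.8
```

```bash
python3 -m handwheel '[[0,0,-0.03,0],[0,0,-0.07,-8],[0,0.02,-0.1,-17],[0,0.06,-0.1,-27],[0,0.1,-0.1,-36]]'; python3 -m handwheel '[[0,0,0,-10],[0,0,0,-20],[0,0,0,-30],[0,0,0,-30]]'
```

```text
clock: 17.25
eef_pos: [471.4, -16.0, 122.5]
eef_rot: [-3.141, 0.009, 1.05]
wrist_force: [0.7, 0.7, -1.9]
finger_gap: 35.9
clock: 17.75
eef_pos: [471.2, -16.0, 122.2]
eef_rot: [-3.136, 0.008, 1.573]
wrist_force: [0.6, 0.2, -2.2]
finger_gap: 35.7
```

```bash
python3 -m handwheel '[[-0.05,0.02,0,0],[-0.1,0.04,0,0],[-0.15,0.06,0,0],[-0.2,0.08,0,0],[-0.233,0.093,0,0]]'; python3 -m handwheel '[[0,0,0.03,0],[0,0,0.06,0],[0,0,0.07,0],[0,0,0.07,0]]'
python3 - <<'E'
from h import *
s=cams.camera("scene")[:,:,::-1];cv2.imwrite("pics/s4.png",cv2.resize(s[180:320,100:290],(800,590),interpolation=cv2.INTER_CUBIC))
E
```

```text
clock: 18.38
eef_pos: [565.0, -250.9, 123.0]
eef_rot: [-3.136, 0.007, 1.567]
wrist_force: [0.8, 1.4, -1.4]
finger_gap: 36.0
clock: 18.88
eef_pos: [564.6, -251.3, 53.0]
eef_rot: [-3.135, 0.007, 1.565]
wrist_force: [-0.3, -0.2, -1.5]
finger_gap: 35.8
```

View pics/s4.png

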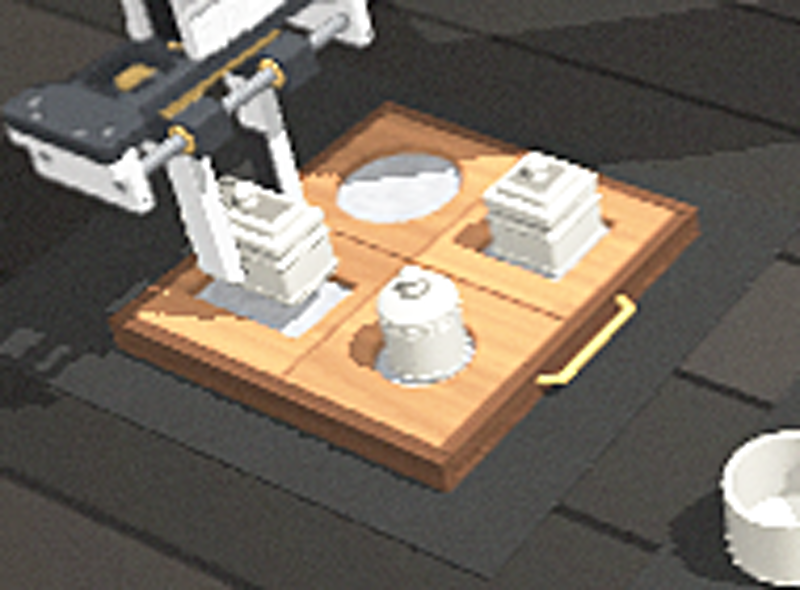

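The square and small round boxes are seated. The oblong's near corner is at (293,303) and right corner at (338,268); the recess corners are about (300,338) and (357,292).

Run:
```python
from h import *
np.set_printoptions(precision=1,suppress=True)
g=lambda p:np.array([p])/4.2105+[100,180]
print("box",plane("scene",g([293,303]),34.2),plane("scene",g([338,268]),34.2),"recess",plane("scene",g([300,338]),23),plane("scene",g([357,292]),23))
```

```text
box [[ 577.9 -218.1]] [[ 545.3 -215.8]] recess [[ 588.8 -207. ]] [[ 546.9 -204.4]]
```

```bash
python3 -m handwheel '[[0.0035,0.002,0.003,0],[0.0035,0.002,0.008,0],[0.0035,0.002,0.012,0],[0.0035,0.002,0.015,0],[0.0035,0.002,0.0165,0]]'; python3 -m handwheel '[[0,0,0,0],[0,0,0,0]]'
```

```text
clock: 19.55
eef_pos: [566.8, -248.1, 37.0]
eef_rot: [-3.136, 0.008, 1.565]
wrist_force: [0.1, 0.4, -1.5]
finger_gap: 36.0
clock: 19.8
eef_pos: [566.8, -248.2, 37.2]
eef_rot: [-3.136, 0.008, 1.565]
wrist_force: [-1.4, 0.2, -2.2]
finger_gap: 35.6
```

```bash
python3 -m handwheel '[[0,0,0.001,0],[0,0,0.002,0],[0,0,0.0022,0],[0,0,0.0022,0]]'; python3 -m handwheel '[[0,0,0,0],[0,0,0,0],[0,0,0,0],[0,0,0,0],[0,0,0,0]]' 0.2; python3 -m handwheel '[[0,0,-0.04,0],[0,0,-0.08,0],[0,0,-0.11,0],[0,0,-0.11,0]]'
```

```text
clock: 20.3
eef_pos: [566.8, -248.2, 35.0]
eef_rot: [-3.136, 0.008, 1.565]
wrist_force: [0.3, -1.0, -1.6]
finger_gap: 36.0
clock: 20.92
eef_pos: [566.8, -248.2, 35.0]
eef_rot: [-3.136, 0.008, 1.565]
wrist_force: [-0.1, 0.1, 0.0]
finger_gap: 75.1
clock: 21.42
eef_pos: [568.3, -247.7, 147.4]
eef_rot: [-3.14, 0.01, 1.565]
wrist_force: [-0.5, 0.0, -0.6]
finger_gap: 75.5
```

```bash
python3 -m handwheel '[[0.06,0,0,0],[0.12,0,0,0],[0.18,0,0,0],[0.24,0,0,0],[0.3,0.003,0,0]]' 0; python3 -m handwheel '[[0.06,0,0,0],[0.12,0,0,0],[0.18,0,0,0],[0.24,0,0,0],[0.287,0.004,0,0]]'; python3 -m handwheel '[[0,0,0,0]]'
```

```text
clock: 22.05
eef_pos: [572.2, 54.1, 143.3]
eef_rot: [-3.139, 0.01, 1.565]
wrist_force: [1.0, 0.3, -0.8]
finger_gap: 93.7
clock: 22.68
eef_pos: [576.9, 343.3, 138.9]
eef_rot: [-3.137, 0.011, 1.566]
wrist_force: [0.5, -0.9, 1.0]
finger_gap: 94.2
clock: 22.8
eef_pos: [575.8, 345.8, 136.8]
eef_rot: [-3.135, 0.011, 1.57]
wrist_force: [0.1, -1.2, 0.4]
finger_gap: 94.1
```

```bash
python3 -m handwheel '[[-0.0045,0,0.03,0],[-0.0045,0,0.06,0],[-0.0045,0,0.09,0],[-0.0045,0,0.112,0],[-0.0045,0,0.113,0]]';python3 -m handwheel '[[0,0,0,0],[0,0,0,0],[0,0,0,0],[0,0,0,0],[0,0,0,0]]' 1 35;  python3 -m handwheel '[[0,0,0,0],[0,0,0,0]]'
```

```text
clock: 23.42
eef_pos: [574.4, 339.1, 21.9]
eef_rot: [-3.132, 0.013, 1.569]
wrist_force: [0.4, 0.2, -0.0]
finger_gap: 93.9
clock: 24.05
eef_pos: [574.8, 339.3, 22.6]
eef_rot: [-3.134, 0.012, 1.569]
wrist_force: [0.5, 0.7, 4.4]
finger_gap: 59.5
clock: 24.3
eef_pos: [574.8, 339.3, 22.7]
eef_rot: [-3.134, 0.012, 1.569]
wrist_force: [0.8, 0.3, 2.5]
finger_gap: 59.5
```

```bash
python3 -m handwheel '[[0,0,-0.03,0],[0,0,-0.07,0],[-0.03,-0.005,-0.1,0],[-0.08,-0.015,-0.1,0],[-0.13,-0.025,-0.1,0]]'; python3 -m handwheel '[[-0.055,-0.01,0,0],[-0.11,-0.02,0,0],[-0.165,-0.03,0,0],[-0.22,-0.04,0,0],[-0.275,-0.05,0,0]]'; python3 -m handwheel '[[-0.055,-0.01,0,0],[-0.11,-0.025,0,0],[-0.155,-0.035,0,0],[-0.178,-0.038,0,0],[-0.178,-0.038,0,0]]'
```

```text
clock: 24.92
eef_pos: [549.4, 209.3, 124.0]
eef_rot: [-3.133, 0.013, 1.57]
wrist_force: [0.6, 0.1, -2.7]
finger_gap: 59.5
clock: 25.55
eef_pos: [498.2, -67.1, 127.6]
eef_rot: [-3.131, 0.012, 1.57]
wrist_force: [1.6, -0.1, -1.4]
finger_gap: 59.6
clock: 26.18
eef_pos: [459.4, -245.9, 129.7]
eef_rot: [-3.13, 0.011, 1.568]
wrist_force: [-0.8, 0.6, -1.8]
finger_gap: 60.0
```

```bash
python3 -m handwheel '[[-0.001,0.002,0.035,0],[-0.001,0.002,0.065,0],[-0.001,0.002,0.076,0],[-0.001,0.002,0.077,0]]'
python3 - <<'E'
from h import *
s=cams.camera("scene")[:,:,::-1];cv2.imwrite("pics/s5.png",cv2.resize(s[180:320,100:290],(800,590),interpolation=cv2.INTER_CUBIC))
E
```

```text
clock: 26.68
eef_pos: [460.6, -247.2, 52.7]
eef_rot: [-3.13, 0.011, 1.569]
wrist_force: [0.3, -0.5, -1.1]
finger_gap: 60.0
```

View pics/s5.png

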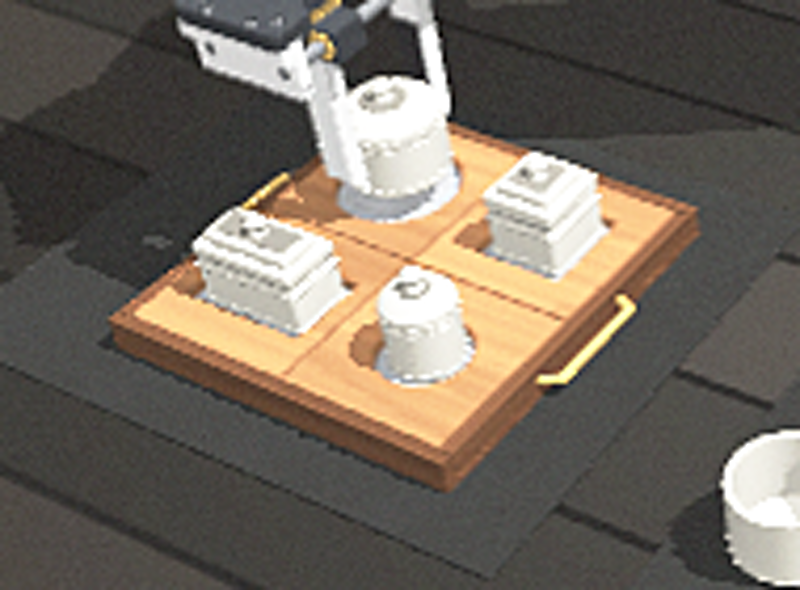

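The other three are seated. The large box (345–453 px) is centred over its recess (337–462 px), so I lower it.

```bash
python3 -m handwheel '[[0,0.0015,0.004,0],[0,0.0015,0.008,0],[0,0.0015,0.011,0],[0,0.0015,0.0135,0],[0,0.0015,0.015,0]]'; python3 -m handwheel '[[0,0,0,0],[0,0,0.001,0],[0,0,0.0012,0]]'
```

```text
clock: 27.35
eef_pos: [462.2, -247.7, 38.1]
eef_rot: [-3.131, 0.012, 1.568]
wrist_force: [-0.3, -0.6, -2.1]
finger_gap: 59.6
clock: 27.72
eef_pos: [462.2, -247.7, 36.8]
eef_rot: [-3.131, 0.012, 1.568]
wrist_force: [0.1, 0.1, -2.2]
finger_gap: 59.4
```

```bash
python3 -m handwheel '[[0,0,0.0008,0],[0,0,0.0012,0],[0,0,0.0012,0]]'; python3 -m handwheel '[[0,0,0,0],[0,0,0,0],[0,0,0,0],[0,0,0,0],[0,0,0,0]]' 0.1; python3 -m handwheel '[[0,0,-0.04,0],[0,0,-0.08,0],[0,0,-0.12,0],[0.04,0,-0.15,0],[0.1,0,-0.15,0]]'; python3 -m handwheel '[[0.06,0,0,0],[0.12,0,0,0],[0.18,0,0,0],[0.24,0,0,0],[0.28,0,0,0]]'; python3 -m handwheel '[[0.06,0,0,0],[0.12,0,0,0],[0.12,0,0,0]]'
python3 - <<'E'
from h import *
s=cams.camera("scene")[:,:,::-1];t=cams.camera("top")[:,:,::-1]
a=cv2.resize(s[180:320,100:290],(520,383),interpolation=cv2.INTER_CUBIC);b=cv2.resize(t[165:275,180:470],(790,300),interpolation=cv2.INTER_CUBIC)
cv2.imwrite("pics/t1.png",t);cv2.imwrite("pics/fs.png",a);cv2.imwrite("pics/ft.png",b)
E
```

```text
clock: 28.1
eef_pos: [462.1, -247.7, 35.7]
eef_rot: [-3.131, 0.012, 1.568]
wrist_force: [-0.8, 0.8, -1.0]
finger_gap: 59.5
clock: 28.72
eef_pos: [462.1, -247.7, 35.7]
eef_rot: [-3.131, 0.012, 1.568]
wrist_force: [0.6, 0.2, -0.2]
finger_gap: 84.4
clock: 29.35
eef_pos: [464.7, -145.9, 186.7]
eef_rot: [-3.135, 0.013, 1.566]
wrist_force: [1.4, 0.8, 0.1]
finger_gap: 84.9
clock: 29.98
eef_pos: [465.6, 136.5, 183.1]
eef_rot: [-3.135, 0.013, 1.567]
wrist_force: [0.5, -1.2, 0.1]
finger_gap: 84.6
clock: 30.35
eef_pos: [465.3, 259.5, 181.1]
eef_rot: [-3.134, 0.013, 1.572]
wrist_force: [-0.1, -0.2, 0.3]
finger_gap: 84.6
```

View pics/fs.png

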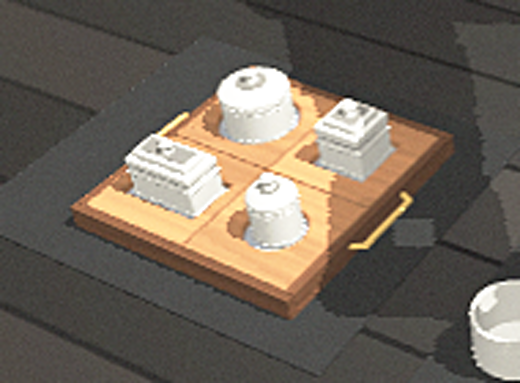

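View pics/ft.png

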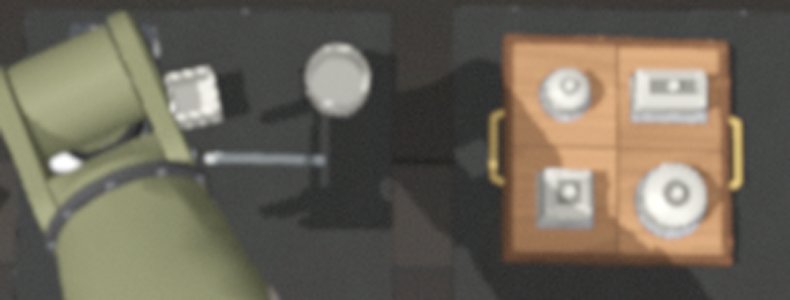

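Run:
```python
from h import *
np.set_printoptions(precision=1,suppress=True)
T=np.array([[677,194],[570,84],[569,190],[675,86]])/[2.724,2.727]+[180,165]
S=np.array([[250,80],[268,187],[350,108],[163,148]])/2.737+[100,180]
N=np.array([[460.5,-247],[564.5,-144],[461,-144],[564,-248]])
p=tri(T,S);print(p);print("minus nest\n",p[:,:2]-N)
print("open tops now",plane("top",np.array([[191,97],[338,78]])/2.724+[180,165],47))
```

```text
[[ 460.1 -246.6   63.7    1.2]
 [ 565.1 -144.1   64.     1.6]
 [ 461.1 -140.9   70.5    1.1]
 [ 565.6 -247.5   64.7    2. ]]
minus nest
 [[-0.4  0.4]
 [ 0.6 -0.1]
 [ 0.1  3.1]
 [ 1.6  0.5]]
open tops now [[552.5 219.3]
 [572.7  77.8]]
```

Every knob is within about 3 mm of its recess centre. The open square's top-right corner is at (257,189) px both before and after. The apparent 8 mm shift comes from my hand-picked centre of a partly hidden box.

```bash
python3 -c "
from cell import manip;print(manip.sign_off())"
```

```text
the job is handed in; nothing more can be done
None
```

I packed all four lidded boxes into their own recesses, lowering each one slowly and opening the fingers only at floor height. I handed the job in at about 30 s on the robot clock; no verdict was reported.

- **Seating:** the final pictures from both cameras show all four upright and down in their recesses. The knobs measured 0.5 to 3.1 mm from the recess centres, against a limit of 12 mm. The square box was the furthest off, partly because I read its knob position by eye.
- **Open boxes:** neither was touched. A rough centre reading put the open square box about 9 mm from its first position. I discounted that because the arm partly hid the box, and its visible corner was on the same pixel before and after.
- **Camera disagreement:** before placing, the two cameras differed by up to 5 mm on recess positions. I set the square and oblong boxes at a compromise between them, and both went in with no sign of contact with the recess edges.

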